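# Put the sound struck tools back in their cradles

### The arm

A 6-joint arm with a two-finger parallel gripper is mounted at the origin on the work surface. World frame = base frame: x ahead of the robot, y to its left, z up, the work surface at z = 0. Lengths are in m, angles in degrees, forces in N, time in s.
With the tool pointing down it reaches from about 0.35 to 0.875 m from the base axis. Payload 4.2 kg.
Tool frame: the origin (TCP) lies midway between the tips of the shut fingers; the grasp point (between the pads) lies 19 mm behind it; z points along the fingers, y is the line along which they close (so a half turn about z gives the same grasp; the last joint's range is limited). The gripper opens to 87 mm and grips with 3 to 60 N. Pads are 19 mm wide; open, the fingers measure 117 mm over their backs; the gripper's body (75 mm by 190 mm) begins 51 mm behind the grasp point.
Start: joints at [81.795, 22.042, 0.453, 0, -68.411, -14.817], TCP at [0.244, 0.575, 0.223] pointing down, gripper open.
Joint ranges: [-179.83, 179.83], [-69.29, 118.12], [-61.27, 80.66], [-181.25, 117.63], [-171.15, -9.14], [-177.46, 177.46]. Speed limits (degrees/s): [159.86, 159.86, 180, 180, 180, 180].

### API

Orientations are given as a 3x3 rotation matrix whose columns are the frame's x, y, z axes.
In Python, from station import * gives the robot as it stands. The module is installed in compiled form; this text tells all that it offers.
- The arm moves only by the tool servo_tool, never from a script. Its argument "deltas" is a list of rows, each an object of numbers: "tx", "ty", "tz": the shift along the tool's x, y, z in mm; "ax", "ay", "az": the turn, a rotation vector about the tool's x, y, z in rad; "claw": the finger opening in mm, from 0 to 87. In form: [{"tx": .., "ty": .., "tz": .., "ax": .., "ay": .., "az": .., "claw": ..}, ...]. A call has 1 to 12 rows; each row is the pose to reach, as a shift and turn from the pose commanded when the call began, along the tool's axes at that moment; what a row does not reach only later rows make up. A row lasts 1/12 s, in which the tool goes at most 41.7 mm and 7.16 degrees, less where a joint would pass 70% of its speed; a pose out of reach is approached as far as the arm can. A call with a gripper value outside its range is refused whole. The fingers move at their own pace and stop on an object; the grip force is fixed at half the most. Time passes only in rows, so rows that repeat a pose let the fingers close. It gives the time, the measured TCP pose, the force, the opening and the grip force at its end, in the units of the state.
- sense(): the state, without advancing time (a new reading comes with each control period).
- capture(name): name is "scene" or "top"; returns the picture (384x512x3 uint8, blue, green, red); there is no depth.
- calibration(name): a dict with "fx", "fy", "cx", "cy" (pixels), "cam_to_world" (4x4, takes a point from camera to world coordinates). Camera axes: x right, y down, z forward; pixel columns grow to the right and rows downward; lengths in m; the calibration is good to about 2 mm. A picture is of the moment at which its call begins. calibration takes no time and is no camera call.
- finish_job(): hands the job in; it is judged then, once.
Trained networks look in the newest picture that a camera, given by its name, has taken for a name from the list of things; names that differ only in an ending like _2 or _b are one class to them, and where a whole thing is asked for, a point or a joint stands for the part that bears it (a point fixed in the world has none). Each returns a list of dicts, best first, with "confidence" (0 to 1); they miss things now and then, are a little off and sometimes report something else, mostly with a low value. They report only what shows in the picture. A call takes as long as a camera call. They do not tell look-alikes from the thing itself.
- recognise(label, camera): "xyz" ([x, y, z] in m, in the coordinates of the camera as it stood for that picture, good to about 4 mm: the middle of the surface that is visible of it).
- trace(label, camera): "mask" (384x512 bool, what is visible of it).
The state is a dict: "time_s": time; "joints": joint angles; "joint_velocities": joint speeds; "effort": joint torques, N m; "tcp_pos": TCP position; "ee_rot": TCP orientation; "wrist_force": force on the tool from outside, world axes, zero at the start; "moment": the same for the moment, N m; "gripper_width": opening from 0.0 (shut) to 1.0 (fully open); "gripper_force": force on a finger pad.
Only numpy, scipy, OpenCV 4.12 (cv2) and the standard library are available. Lean on these libraries where they do the work, as an engineer would, in place of code of your own. Each camera call takes 0.05 s, during which the arm holds its last target. There are 200 camera calls.

### The job

Put the three sound steel tools (flat chisel, pin punch and centre punch) away in the wooden tray, each lying level and centred in the cradle of its own length: the longest tool in the longest cradle, the middle one in the middle one, the shortest in the shortest. The two tools whose striking heads have mushroomed over must be dressed first: leave them where they lie on the bench.

Things in the scene. Friction and masses are not known exactly. Their poses are not given: they have to be found in the camera images.
- chisel: Flat chisel, 180 mm long, about 0.24 kg: sound tool of bright steel, 8-sided shank 16 mm across flats, lying on one flat with two flats upright. Origin on its axis at mid-length, 8 mm above the bench; x along it from the plain striking head (-x) to the working end, z up. Shank from x = -90 to +45 mm, then a flat blade 28 mm wide and 5 mm thick at the edge.
- pin_punch: Pin punch, 150 mm long, about 0.2 kg: sound tool of bright steel, 8-sided shank 16 mm across flats, lying on one flat with two flats upright. Origin on its axis at mid-length, 8 mm above the bench; x along it from the plain striking head (-x) to the working end, z up. Shank from x = -75 to +45 mm, then a round pin 8 mm thick and 30 mm long.
- centre_punch: Centre punch, 120 mm long, about 0.15 kg: sound tool of bright steel, 8-sided shank 16 mm across flats, lying on one flat with two flats upright. Origin on its axis at mid-length, 8 mm above the bench; x along it from the plain striking head (-x) to the working end, z up. Shank from x = -60 to +35 mm, then a conical point.
- worn_chisel: Look-alike to leave: a worn flat chisel 150 mm long with a 28 mm wide blade, bright steel, same 16 mm 8-sided shank, but its striking head is mushroomed into a flared cap 31 mm wide, on which it lies slightly tilted. Origin at mid-length, about 10 mm above the bench; x level along it from the mushroomed head (-x) to the working end.
- worn_punch: Look-alike to leave: a worn centre punch 124 mm long with a conical point, bright steel, same 16 mm 8-sided shank, but its striking head is mushroomed into a flared cap 31 mm wide, on which it lies slightly tilted. Origin at mid-length, about 10 mm above the bench; x level along it from the mushroomed head (-x) to the working end.
- long_cradle: Pale wooden cradle fixed in the tray. Base 180 x 54 x 6 mm (x, y, z); 2 cross saddles 8 mm thick at x = +-40 mm with flat seats 24 mm above the underside, between posts 34 mm high and 34 mm apart in y; open between the saddles for the fingers. Origin: centre of the underside, 5 mm above the bench; x along the board, z up. A tool laid home has its axis along x, 32 mm above the origin.
- middle_cradle: Pale wooden cradle fixed in the tray. Base 150 x 54 x 6 mm (x, y, z); 2 cross saddles 8 mm thick at x = +-34 mm with flat seats 24 mm above the underside, between posts 34 mm high and 34 mm apart in y; open between the saddles for the fingers. Origin: centre of the underside, 5 mm above the bench; x along the board, z up. A tool laid home has its axis along x, 32 mm above the origin.
- short_cradle: Pale wooden cradle fixed in the tray. Base 120 x 54 x 6 mm (x, y, z); 2 cross saddles 8 mm thick at x = +-28 mm with flat seats 24 mm above the underside, between posts 34 mm high and 34 mm apart in y; open between the saddles for the fingers. Origin: centre of the underside, 5 mm above the bench; x along the board, z up. A tool laid home has its axis along x, 32 mm above the origin.
- tray: Open brown wooden tray fixed to the bench, 230 mm (x) x 270 mm (y), floor 5 mm up, rim 18 mm high and 8 mm thick. Carries the three cradles side by side, parallel to its x and 80 mm apart in y, in any sequence; each is as long as its tool. Origin: centre of its underside, z up.
Things that resemble listed ones, but are neither listed nor needed, are in the scene too. What is shaped like the chisel but turquoise or yellow is not meant.

How it is judged (in metres and radians):
At the end, for the whole second after the job is handed in: Chisel in the long, pin punch in the middle, centre punch in the short cradle, either way round: middles within 15 mm along, 12 mm across, axis 27 to 37 mm above the cradle's underside, within 0.17 rad of its direction, released, still; the mushroomed tools within 20 mm of where they lay (x of chisel in the frame of long_cradle between -0.015 and 0.015 m and y of chisel in the frame of long_cradle between -0.012 and 0.012 m and z of chisel in the frame of long_cradle between 0.027 and 0.037 m and angle between the x axis of chisel and the x axis of long_cradle, either way round below 0.17 rad and linear speed of each of chisel, pin_punch, centre_punch below 0.02 m/s and angular speed of each of chisel, pin_punch, centre_punch below 0.3 rad/s and x of pin_punch in the frame of middle_cradle between -0.015 and 0.015 m and y of pin_punch in the frame of middle_cradle between -0.012 and 0.012 m and z of pin_punch in the frame of middle_cradle between 0.027 and 0.037 m and angle between the x axis of pin_punch and the x axis of middle_cradle, either way round below 0.17 rad and x of centre_punch in the frame of short_cradle between -0.015 and 0.015 m and y of centre_punch in the frame of short_cradle between -0.012 and 0.012 m and z of centre_punch in the frame of short_cradle between 0.027 and 0.037 m and angle between the x axis of centre_punch and the x axis of short_cradle, either way round below 0.17 rad and distance of each of worn_chisel, worn_punch from where it was at the start of the episode below 0.02 m); the robot touches nothing.
It fails at once if a mushroomed tool was moved more than 20 mm (distance of any of worn_chisel, worn_punch from where it was at the start of the episode above 0.02 m).
It also fails if it takes over 125 s, if anything falls off the work surface, if the arm or the gripper's body presses on something with over 40 N, if the wrist force passes 120 N, or if a joint passes its speed limit or range.

## Working session

There is one attempt and no reset: what is moved stays moved. The work goes in short steps, Python scripts to look and compute and a tool call to move; the robot and the scene stay as the last step left them, time stands still between calls to the robot, and variables do not carry over. Pictures are saved under pics/ and viewed, at most 14 in all, crops included, and the job is handed in when it is done.

Besides the shell and the picture viewer there is one more tool, called after "Call:" by a JSON object that holds its "fn" and its "kwargs". servo_tool: Moves the arm, as the interface text tells. Its arguments: {"type":"object","properties":{"deltas":{"type":"array","items":{"type":"object","properties":{"tx":{"type":"number"},"ty":{"type":"number"},"tz":{"type":"number"},"ax":{"type":"number"},"ay":{"type":"number"},"az":{"type":"number"},"claw":{"type":"number"}}}}},"required":["deltas"]}

```bash
mkdir -p pics
cat > h.py <<'E'
from station import *
import numpy as np, cv2
def ray(name,u,v):
    c=calibration(name);T=np.array(c["cam_to_world"])
    d=T[:3,:3]@np.array([(u-c["cx"])/c["fx"],(v-c["cy"])/c["fy"],1]);return T[:3,3],d
def onz(name,u,v,z):
    o,d=ray(name,u,v);return o+d*(z-o[2])/d[2]
def proj(name,p):
    c=calibration(name);T=np.array(c["cam_to_world"])
    q=T[:3,:3].T@(np.array(p)-T[:3,3]);return np.array([c["fx"]*q[0]/q[2]+c["cx"],c["fy"]*q[1]/q[2]+c["cy"]])
def w(name,x):
    T=np.array(calibration(name)["cam_to_world"]);return T[:3,:3]@np.array(x)+T[:3,3]
E
python3 - <<'E'
from h import *
for n in ("scene","top"):
    im=capture(n);cv2.imwrite(f"pics/{n}0.png",cv2.resize(im,(800,600),interpolation=cv2.INTER_CUBIC));cv2.imwrite(f"{n}_raw.png",im)
    print(n,np.round(calibration(n)["cam_to_world"],3).tolist(),calibration(n)["fx"])
for l in ("chisel","pin_punch","centre_punch","worn_chisel","worn_punch","long_cradle","middle_cradle","short_cradle","tray"):
    for r in recognise(l,"top")[:4]: 
        p=w("top",r["xyz"]);print(l,round(r["confidence"],2),np.round(p,3),np.round(proj("top",p)))
print(sense())
E
```

```text
scene [[-0.77, 0.361, -0.526, 1.001], [0.637, 0.448, -0.627, 0.629], [0.009, -0.818, -0.575, 0.659], [0.0, 0.0, 0.0, 1.0]] 416.999437337343
top [[-0.015, -0.987, 0.157, 0.301], [-1.0, 0.018, 0.016, -0.041], [-0.019, -0.157, -0.987, 0.942], [0.0, 0.0, 0.0, 1.0]] 357.7418377297802
chisel 0.98 [0.224 0.249 0.011] [153. 284.]
chisel 0.97 [ 0.498 -0.439  0.015] [416. 174.]
chisel 0.96 [ 0.445 -0.04   0.015] [265. 196.]
chisel 0.89 [ 0.246 -0.307  0.011] [372. 272.]
pin_punch 0.71 [ 0.437 -0.173  0.015] [316. 198.]
centre_punch 0.8 [ 0.438 -0.296  0.013] [363. 197.]
centre_punch 0.5 [0.5   0.265 0.003] [151. 179.]
worn_chisel 0.82 [ 0.645 -0.043  0.017] [265. 123.]
long_cradle 0.93 [0.477 0.184 0.008] [180. 186.]
middle_cradle 0.63 [0.521 0.335 0.01 ] [125. 171.]
short_cradle 0.79 [0.501 0.262 0.013] [151. 178.]
tray 0.78 [0.499 0.267 0.004] [150. 179.]
{'time_s': 0.55, 'joints': array([ 8.17960900e+01,  2.20412208e+01,  4.50369146e-01, -1.81353882e-03,
       -6.84114617e+01, -1.48154655e+01]), 'joint_velocities': array([-0.01964608,  0.00535441, -0.04561786,  0.03048191, -0.01909094,
       -0.06653983]), 'effort': array([ 1.09265004e-04, -3.90139961e+01,  1.87498176e+01,  4.22179610e+00,
        1.52875646e-02, -2.97849954e-05]), 'tcp_pos': array([0.24437045, 0.57519779, 0.22253476]), 'ee_rot': array([[ 9.20368114e-01, -3.91053109e-01, -3.48920275e-05],
       [-3.91053110e-01, -9.20368113e-01, -3.57621743e-05],
       [-1.81286001e-05,  4.65590007e-05, -9.99999999e-01]]), 'wrist_force': array([0.24194298, 1.32595231, 0.17934864]), 'moment': array([-0.01499932, -0.0165636 ,  0.0263523 ]), 'gripper_force': 0.0, 'gripper_width': 1.0024973399556032}
```

View pics/top0.png

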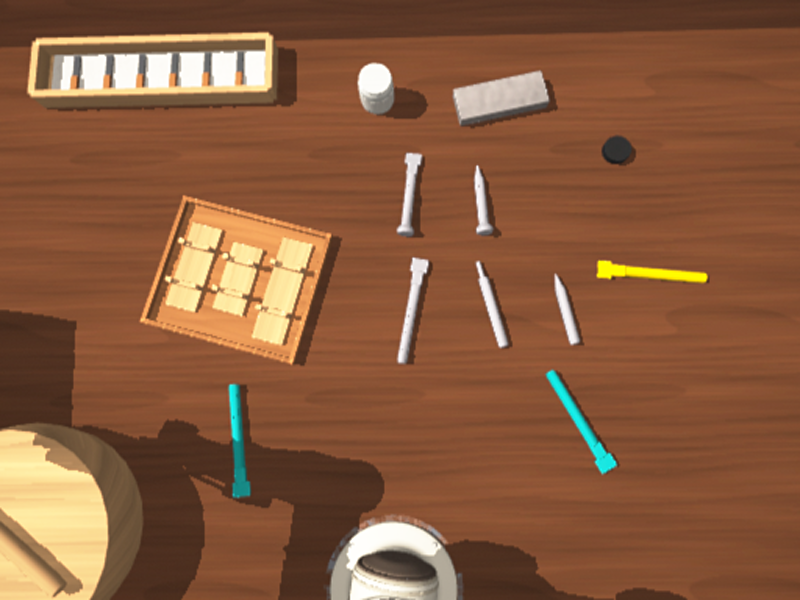

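View pics/scene0.png

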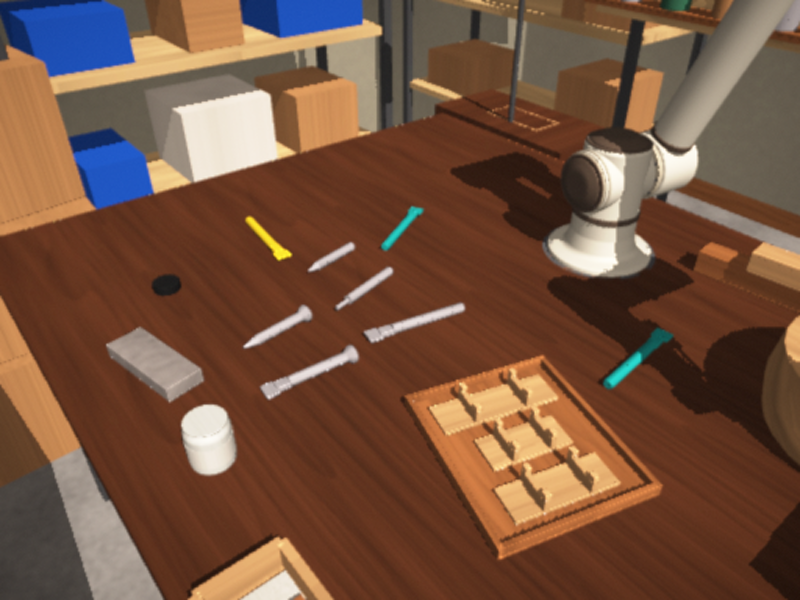

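The top picture (800 px scale) shows:
- **Sound candidates:** bright chisel at (413,310), pin punch at (493,305), centre punch at (567,310).
- **Leave, flared heads:** worn chisel at (409,195), worn punch at (484,200).
- **Decoys:** turquoise chisels at (238,440) and (582,420), a yellow one at (652,272).
- **Cradles by length:** right one (283,291) is long, left (194,267) is middle, centre (238,279) is short.

I choose the lower row of three tools, whose heads are plain, and check that in a crop.

```bash
cat > m.py <<'E'
from h import *
def tools(im,seeds,z=0.008):
    hsv=cv2.cvtColor(im,cv2.COLOR_BGR2HSV)
    m=((hsv[...,1]<60)&(hsv[...,2]>90)).astype(np.uint8)
    n,lab=cv2.connectedComponents(m); out={}
    for k,(u,v) in seeds.items():
        win=lab[int(v)-6:int(v)+7,int(u)-6:int(u)+7]; ids=win[win>0]
        if not len(ids): print(k,"none");continue
        ys,xs=np.nonzero(lab==np.bincount(ids).argmax())
        P=np.array([onz("top",x,y,z)[:2] for x,y in zip(xs,ys)])
        c=P.mean(0)
        for it in range(3):
            if it==0: Q=P
            else:
                s=(P-c)@d;mid=(s.min()+s.max())/2;L=np.ptp(s)
                # shank only (head end = the end given by narrower/wider test)
                Q=P[np.abs(s-mid)<0.2*L]
            q=Q.mean(0);d=np.linalg.svd(Q-q,full_matrices=False)[2][0]; d=d*np.sign(d[0]);c=q
        s=(P-c)@d;mid=c+d*(s.min()+s.max())/2
        out[k]=(mid,np.degrees(np.arctan2(d[1],d[0])),np.ptp(s),len(P))
    return out
E
python3 - <<'E'
from m import *
im=cv2.imread("top_raw.png")
sd=dict(chisel=(264,198),pin_punch=(316,197),centre_punch=(363,198),worn_chisel=(262,124),worn_punch=(309,128))
for k,v in tools(im,sd).items(): print(k,np.round(v[0],4),round(v[1],1),round(v[2],4),v[3])
for l in ("long_cradle","middle_cradle","short_cradle","tray"):
    for r in trace(l,"top"):
        m=r["mask"].astype(np.uint8);ys,xs=np.nonzero(m)
        z=0.018 if l=="tray" else 0.011
        P=np.array([onz("top",x,y,z)[:2] for x,y in zip(xs,ys)]).astype(np.float32)
        c,s,a=cv2.minAreaRect(P*1000);print(l,round(r["confidence"],2),np.round(c),np.round(s),round(a,1),(xs.mean().round(),ys.mean().round()))
cv2.imwrite("pics/c1.png",np.hstack([cv2.resize(im[90:240,85:215],(390,450),interpolation=cv2.INTER_CUBIC),cv2.resize(im[90:240,245:380],(405,450),interpolation=cv2.INTER_CUBIC)]))
E
```

```text
chisel [ 0.4404 -0.0349] -11.3 0.1813 476
pin_punch [ 0.4494 -0.1693] 14.6 0.152 346
centre_punch [ 0.4386 -0.2942] 12.5 0.1225 295
worn_chisel [ 0.6463 -0.035 ] -7.1 0.1504 384
worn_punch [ 0.632  -0.1598] 3.9 0.1252 284
long_cradle 0.85 [479. 186.] [ 66. 181.] 73.0 (np.float64(180.0), np.float64(186.0))
middle_cradle 0.61 [525. 342.] [ 67. 149.] 73.2 (np.float64(123.0), np.float64(170.0))
short_cradle 0.95 [504. 265.] [ 67. 120.] 73.8 (np.float64(151.0), np.float64(177.0))Traceback (most recent call last):
  File "<stdin>", line 9, in <module>
  File "h.py", line 7, in onz
    o,d=ray(name,u,v);return o+d*(z-o[2])/d[2]
        ~~~^^^^^^^^^^
  File "h.py", line 4, in ray
    c=calibration(name);T=np.array(c["cam_to_world"])
ValueError: time passes only in moves, steps and waits
```

```bash
sed -i 's/^from station import \*/from station import *\nimport functools\n_c=calibration\n@functools.lru_cache\ndef calibration(n): return _c(n)/' h.py
python3 - <<'E'
from m import *
from scipy.optimize import minimize
im=cv2.imread("top_raw.png")
r=trace("tray","top");r=r[0];tm=r["mask"];print(r["confidence"],tm.sum())
cm=tm.copy()
for l in ("long_cradle","middle_cradle","short_cradle"): cm|=trace(l,"top")[0]["mask"]
def box(x,y,a,X,Y,Z): # local ranges -> pixels
    c,s=np.cos(a),np.sin(a)
    return [proj("top",(x+c*p-s*q,y+s*p+c*q,z)) for p in X for q in Y for z in Z]
H=np.uint8(np.zeros((384*4,512*4)))
big=cv2.resize(cm.astype(np.uint8),None,fx=4,fy=4,interpolation=cv2.INTER_NEAREST)>0
def f(p):
    q=np.array(box(p[0]/1e3,p[1]/1e3,p[2]/1e2,(-.115,.115),(-.135,.135),(0,.018)))
    h=cv2.convexHull(((q+.5)*4).astype(np.float32)).round().astype(int)
    m=np.zeros_like(H);cv2.fillConvexPoly(m,h,1);m=m>0
    return -(m&big).sum()/(m|big).sum()
best=min((minimize(f,[504+d,263,-29],method="Nelder-Mead",options=dict(initial_simplex=[[504+d,263,-29],[512,263,-29],[504,271,-29],[504,263,-25]])) for d in(0,3,-3)),key=lambda o:o.fun)
print(best.x,np.degrees(best.x[2]/100),best.fun)
x,y,a=best.x[0]/1e3,best.x[1]/1e3,best.x[2]/1e2
o=cv2.resize(im[90:240,85:215],None,fx=4,fy=4,interpolation=cv2.INTER_CUBIC)
n=np.array([-np.sin(a),np.cos(a)])
for k,L in((-.08,.18),(0,.12),(.08,.15)):
    c=np.array([x,y])+n*k;print(k,c.round(4))
    for z,X,Y,col in((.011,L/2,.027,(255,0,0)),(.039,{.18:.04,.12:.028,.15:.034}[L],.017,(0,255,0))):
        q=np.array(box(*c,a,(-X,X),(-Y,Y),(z,)))[[0,1,3,2]]
        cv2.polylines(o,[((q+.5-[85,90])*4).round().astype(int)],True,col,1)
cv2.imwrite("pics/c1.png",o)
cv2.imwrite("pics/c2.png",cv2.resize(im[85:230,245:380],None,fx=4,fy=4,interpolation=cv2.INTER_CUBIC))
E
```

```text
0.9 4982
[501.93773532 261.10921364 -28.14283844] -16.124658662070328 -0.9601264422768172
-0.08 [0.4797 0.1843]
0 [0.5019 0.2611]
0.08 [0.5242 0.338 ]
```

View pics/c1.png

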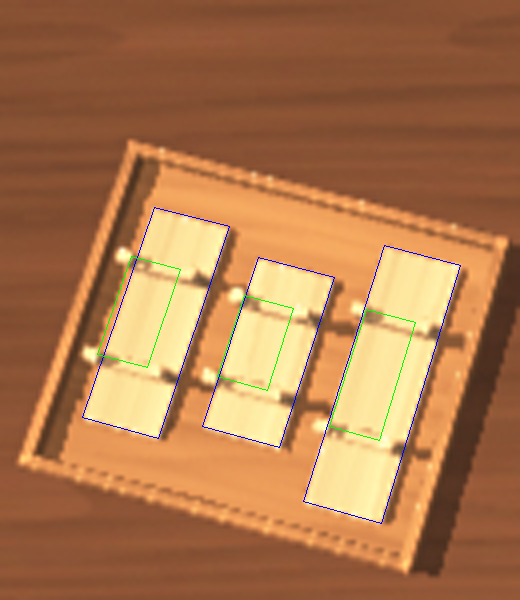

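View pics/c2.png

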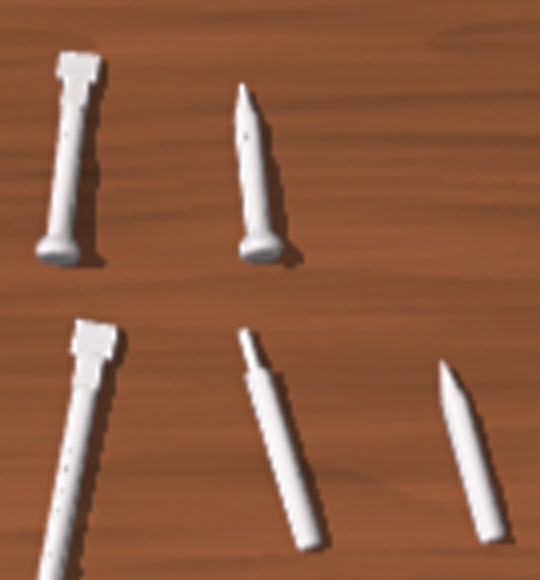

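The overlay fits all three cradle bases. The crop shows mushroomed caps only on the two upper tools, at (57,250) and (260,248). The three lower heads are plain, so the choice stands.

```bash
cat > go.py <<'E'
from h import *
import sys
def rel(p0,R,x,y,z,phi):
    d=R.T@(np.array([x,y,z])-p0)*1000
    p=np.arctan2(R[1,0],R[0,0]);az=-(np.radians(phi)-p)
    return np.round(d,1),round(float((az+np.pi)%(2*np.pi)-np.pi),3)
def Rz(phi):
    a=np.radians(phi);return np.array([[np.cos(a),np.sin(a),0],[np.sin(a),-np.cos(a),0],[0,0,-1.]])
if __name__=="__main__":
    a=list(map(float,sys.argv[1:]));s=sense();p,R=s["tcp_pos"],s["ee_rot"]
    print("t",s["time_s"],s["joints"].round(0),p.round(4))
    for i in range(0,len(a),4):
        t=a[i:i+4];print(*rel(p,R,*t));p=np.array(t[:3]);R=Rz(t[3])
E
python3 go.py .4404 -.0349 .12 -11.3  .4404 -.0349 .003 -11.3 .4404 -.0349 .12 -11.3 .4797 .1843 .12 -16.1 .4797 .1843 .033 -16.1
```

```text
t 0.95 [ 82.  22.   0.  -0. -68. -15.] [0.2444 0.5752 0.2226]
[419.  484.9 102.5] -0.205
[  0.   0. 117.] 0.0
[   0.    0. -117.] 0.0
[  -4.4 -222.7    0. ] 0.084
[ 0.  0. 87.] 0.0
```

Call:
{"fn": "servo_tool", "kwargs": {"deltas": [{"tx": 10, "ty": 12, "tz": 2, "az": -0.01, "claw": 55}, {"tx": 35, "ty": 40, "tz": 8, "az": -0.02, "claw": 55}, {"tx": 60, "ty": 69, "tz": 15, "az": -0.03, "claw": 55}, {"tx": 85, "ty": 98, "tz": 20, "az": -0.04, "claw": 55}, {"tx": 110, "ty": 127, "tz": 27, "az": -0.05, "claw": 55}, {"tx": 135, "ty": 156, "tz": 33, "az": -0.07, "claw": 55}, {"tx": 160, "ty": 185, "tz": 39, "az": -0.08, "claw": 55}, {"tx": 185, "ty": 214, "tz": 45, "az": -0.09, "claw": 55}, {"tx": 210, "ty": 243, "tz": 51, "az": -0.1, "claw": 55}, {"tx": 235, "ty": 272, "tz": 57, "az": -0.11, "claw": 55}, {"tx": 260, "ty": 301, "tz": 63, "az": -0.13, "claw": 55}, {"tx": 285, "ty": 330, "tz": 70, "az": -0.14, "claw": 55}]}}

```text
schema error: expected keys tx, ty, tz, ax, ay, az, claw
```

Call:
{"fn": "servo_tool", "kwargs": {"deltas": [{"tx": 25, "ty": 29, "tz": 5, "az": -0.01, "claw": 55}, {"tx": 50, "ty": 58, "tz": 11, "az": -0.02, "claw": 55}, {"tx": 75, "ty": 87, "tz": 18, "az": -0.04, "claw": 55}, {"tx": 100, "ty": 116, "tz": 25, "az": -0.05, "claw": 55}, {"tx": 120, "ty": 140, "tz": 30, "az": -0.06, "claw": 55}, {"tx": 130, "ty": 151, "tz": 32, "az": -0.065, "claw": 55}, {"tx": 134, "ty": 154.9, "tz": 32.5, "az": -0.065, "claw": 55}, {"tx": 134, "ty": 154.9, "tz": 32.5, "az": -0.065, "claw": 55}, {"tx": 134, "ty": 154.9, "tz": 32.5, "az": -0.065, "claw": 55}]}}

```text
schema error: expected keys tx, ty, tz, ax, ay, az, claw
```

```bash
python3 go.py .4404 -.0349 .003 -11.3
```

```text
t 0.95 [ 82.  22.   0.  -0. -68. -15.] [0.2444 0.5752 0.2226]
[419.  484.9 219.5] -0.205
```

Call:
{"fn": "servo_tool", "kwargs": {"deltas": [{"tx": 10, "ty": 12, "tz": 2, "ax": 0, "ay": 0, "az": -0.01, "claw": 55}, {"tx": 35, "ty": 40, "tz": 8, "ax": 0, "ay": 0, "az": -0.02, "claw": 55}, {"tx": 60, "ty": 69, "tz": 15, "ax": 0, "ay": 0, "az": -0.03, "claw": 55}, {"tx": 85, "ty": 98, "tz": 20, "ax": 0, "ay": 0, "az": -0.04, "claw": 55}, {"tx": 110, "ty": 127, "tz": 27, "ax": 0, "ay": 0, "az": -0.05, "claw": 55}, {"tx": 135, "ty": 156, "tz": 33, "ax": 0, "ay": 0, "az": -0.07, "claw": 55}, {"tx": 160, "ty": 185, "tz": 39, "ax": 0, "ay": 0, "az": -0.08, "claw": 55}, {"tx": 185, "ty": 214, "tz": 45, "ax": 0, "ay": 0, "az": -0.09, "claw": 55}, {"tx": 210, "ty": 243, "tz": 51, "ax": 0, "ay": 0, "az": -0.1, "claw": 55}, {"tx": 235, "ty": 272, "tz": 57, "ax": 0, "ay": 0, "az": -0.11, "claw": 55}, {"tx": 260, "ty": 301, "tz": 63, "ax": 0, "ay": 0, "az": -0.13, "claw": 55}, {"tx": 285, "ty": 330, "tz": 70, "ax": 0, "ay": 0, "az": -0.14, "claw": 55}]}}

```text
time_s: 1.95
tcp_pos: [0.378, 0.1585, 0.1529]
ee_rot: [[0.966, -0.257, 0.001], [-0.257, -0.966, 0.001], [0.001, -0.001, -1.0]]
wrist_force: [0.8, 0.2, 0.3]
gripper_width: 0.63
gripper_force: 0.0
```

Call:
{"fn": "servo_tool", "kwargs": {"deltas": [{"tx": 25, "ty": 29, "tz": 5, "ax": 0, "ay": 0, "az": -0.01, "claw": 55}, {"tx": 50, "ty": 58, "tz": 11, "ax": 0, "ay": 0, "az": -0.02, "claw": 55}, {"tx": 75, "ty": 87, "tz": 18, "ax": 0, "ay": 0, "az": -0.04, "claw": 55}, {"tx": 100, "ty": 116, "tz": 25, "ax": 0, "ay": 0, "az": -0.05, "claw": 55}, {"tx": 120, "ty": 135, "tz": 30, "ax": 0, "ay": 0, "az": -0.06, "claw": 55}, {"tx": 100, "ty": 190, "tz": 32.5, "ax": 0, "ay": 0, "az": -0.065, "claw": 55}, {"tx": 100, "ty": 190, "tz": 32.5, "ax": 0, "ay": 0, "az": -0.065, "claw": 55}, {"tx": 100, "ty": 190, "tz": 32.5, "ax": 0, "ay": 0, "az": -0.065, "claw": 55}]}}

```text
time_s: 2.62
tcp_pos: [0.4222, -0.052, 0.1193]
ee_rot: [[0.98, -0.2, -0.003], [-0.2, -0.98, -0.0], [-0.003, 0.001, -1.0]]
wrist_force: [0.2, -0.9, 0.4]
gripper_width: 0.636
gripper_force: 0.0
```

```bash
python3 go.py .4404 -.0349 .12 -11.3; python3 go.py .4404 -.0349 .003 -11.3
```

```text
t 2.6167 [ 15.   9. -35.  -0. -46.  63.] [ 0.4222 -0.052   0.1193]
[ 14.4 -20.4  -0.8] -0.004
t 2.6167 [ 15.   9. -35.  -0. -46.  63.] [ 0.4222 -0.052   0.1193]
[ 14.8 -20.5 116.2] -0.004
```

Call:
{"fn": "servo_tool", "kwargs": {"deltas": [{"tx": 14.5, "ty": -20.5, "tz": 5, "ax": 0, "ay": 0, "az": -0.004, "claw": 55}, {"tx": 14.5, "ty": -20.5, "tz": 30, "ax": 0, "ay": 0, "az": -0.004, "claw": 55}, {"tx": 14.5, "ty": -20.5, "tz": 60, "ax": 0, "ay": 0, "az": -0.004, "claw": 55}, {"tx": 14.5, "ty": -20.5, "tz": 85, "ax": 0, "ay": 0, "az": -0.004, "claw": 55}, {"tx": 14.5, "ty": -20.5, "tz": 85, "ax": 0, "ay": 0, "az": -0.004, "claw": 55}, {"tx": 14.5, "ty": -20.5, "tz": 85, "ax": 0, "ay": 0, "az": -0.004, "claw": 55}]}}

```text
time_s: 3.12
tcp_pos: [0.4432, -0.0319, 0.0347]
ee_rot: [[0.982, -0.191, -0.002], [-0.191, -0.982, -0.001], [-0.002, 0.001, -1.0]]
wrist_force: [0.3, -0.4, 0.7]
gripper_width: 0.63
gripper_force: 0.0
```

```bash
python3 go.py .4404 -.0349 .004 -11.3; python3 -c "
from h import *
cv2.imwrite('pics/s1.png',cv2.resize(capture('scene')[150:290,170:350],None,fx=4,fy=4))"
```

```text
t 3.1167 [ 17.  19. -38.   0. -33.  62.] [ 0.4432 -0.0319  0.0347]
[-2.1  3.4 30.7] 0.005
```

View pics/s1.png

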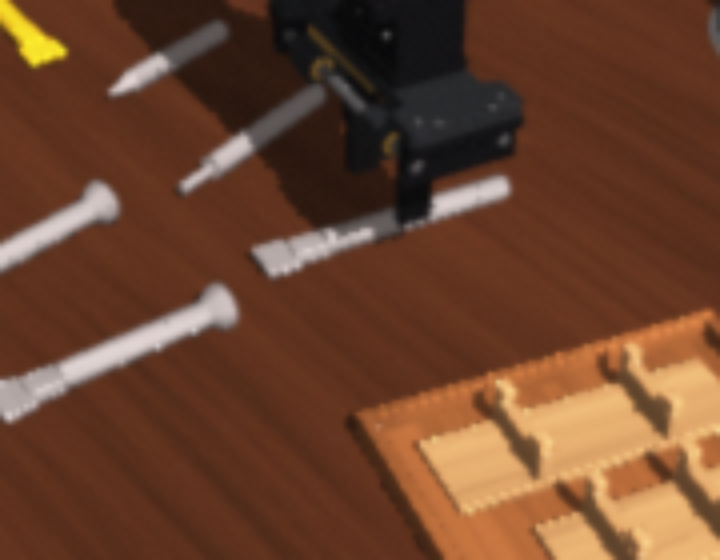

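The gripper at (410,190) in the crop straddles the chisel near mid-length. I go down and grip.

Call:
{"fn": "servo_tool", "kwargs": {"deltas": [{"tx": -2, "ty": 3.4, "tz": 8, "ax": 0, "ay": 0, "az": 0.005, "claw": 55}, {"tx": -2, "ty": 3.4, "tz": 20, "ax": 0, "ay": 0, "az": 0.005, "claw": 55}, {"tx": -2, "ty": 3.4, "tz": 30.5, "ax": 0, "ay": 0, "az": 0.005, "claw": 55}, {"tx": -2, "ty": 3.4, "tz": 30.5, "ax": 0, "ay": 0, "az": 0.005, "claw": 55}, {"tx": -2, "ty": 3.4, "tz": 30.5, "ax": 0, "ay": 0, "az": 0.005, "claw": 55}]}}

```text
time_s: 3.58
tcp_pos: [0.4419, -0.0347, 0.0059]
ee_rot: [[0.981, -0.196, 0.003], [-0.196, -0.981, 0.0], [0.002, -0.001, -1.0]]
wrist_force: [-0.8, -0.3, 0.9]
gripper_width: 0.631
gripper_force: 0.0
```

Call:
{"fn": "servo_tool", "kwargs": {"deltas": [{"tx": 0, "ty": 0, "tz": 0, "ax": 0, "ay": 0, "az": 0, "claw": 5}, {"tx": 0, "ty": 0, "tz": 0, "ax": 0, "ay": 0, "az": 0, "claw": 5}, {"tx": 0, "ty": 0, "tz": 0, "ax": 0, "ay": 0, "az": 0, "claw": 5}, {"tx": 0, "ty": 0, "tz": 0, "ax": 0, "ay": 0, "az": 0, "claw": 5}, {"tx": 0, "ty": 0, "tz": 0, "ax": 0, "ay": 0, "az": 0, "claw": 5}, {"tx": 0, "ty": 0, "tz": 0, "ax": 0, "ay": 0, "az": 0, "claw": 5}, {"tx": 0, "ty": 0, "tz": 0, "ax": 0, "ay": 0, "az": 0, "claw": 5}, {"tx": 0, "ty": 0, "tz": 0, "ax": 0, "ay": 0, "az": 0, "claw": 5}]}}

```text
time_s: 4.25
tcp_pos: [0.4407, -0.035, 0.0046]
ee_rot: [[0.981, -0.196, -0.0], [-0.196, -0.981, -0.0], [-0.0, 0.0, -1.0]]
wrist_force: [-0.5, 0.0, 1.2]
gripper_width: 0.173
gripper_force: 30.0
```

Call:
{"fn": "servo_tool", "kwargs": {"deltas": [{"tx": 0, "ty": 0, "tz": -8, "ax": 0, "ay": 0, "az": 0, "claw": 5}, {"tx": 0, "ty": 0, "tz": -24, "ax": 0, "ay": 0, "az": 0, "claw": 5}, {"tx": 0, "ty": 0, "tz": -44, "ax": 0, "ay": 0, "az": 0, "claw": 5}, {"tx": 0, "ty": 0, "tz": -64, "ax": 0, "ay": 0, "az": 0, "claw": 5}, {"tx": 0, "ty": 0, "tz": -84, "ax": 0, "ay": 0, "az": 0, "claw": 5}, {"tx": 0, "ty": 0, "tz": -98, "ax": 0, "ay": 0, "az": 0, "claw": 5}, {"tx": 0, "ty": 0, "tz": -105, "ax": 0, "ay": 0, "az": 0, "claw": 5}, {"tx": 0, "ty": 0, "tz": -105, "ax": 0, "ay": 0, "az": 0, "claw": 5}, {"tx": 0, "ty": 0, "tz": -105, "ax": 0, "ay": 0, "az": 0, "claw": 5}]}}

```text
time_s: 5.0
tcp_pos: [0.44, -0.0351, 0.1092]
ee_rot: [[0.98, -0.197, -0.001], [-0.197, -0.98, 0.0], [-0.001, -0.0, -1.0]]
wrist_force: [-0.5, 0.5, -2.5]
gripper_width: 0.179
gripper_force: 30.0
```

```bash
python3 go.py .4797 .1843 .11 -16.1 .4797 .1843 .034 -16.1
```

```text
t 5.0 [ 17.  12. -33.  -0. -45.  62.] [ 0.44   -0.0351  0.1092]
[  -4.3 -222.9   -0.8] 0.083
[ 0.  0. 76.] 0.0
```

Call:
{"fn": "servo_tool", "kwargs": {"deltas": [{"tx": 0, "ty": -10, "tz": -1, "ax": 0, "ay": 0, "az": 0.01, "claw": 5}, {"tx": -1, "ty": -30, "tz": -1, "ax": 0, "ay": 0, "az": 0.02, "claw": 5}, {"tx": -1, "ty": -58, "tz": -1, "ax": 0, "ay": 0, "az": 0.03, "claw": 5}, {"tx": -2, "ty": -88, "tz": -1, "ax": 0, "ay": 0, "az": 0.04, "claw": 5}, {"tx": -2, "ty": -118, "tz": -1, "ax": 0, "ay": 0, "az": 0.05, "claw": 5}, {"tx": -3, "ty": -148, "tz": -1, "ax": 0, "ay": 0, "az": 0.06, "claw": 5}, {"tx": -3, "ty": -176, "tz": -1, "ax": 0, "ay": 0, "az": 0.07, "claw": 5}, {"tx": -4, "ty": -200, "tz": -1, "ax": 0, "ay": 0, "az": 0.08, "claw": 5}, {"tx": -4.3, "ty": -216, "tz": -1, "ax": 0, "ay": 0, "az": 0.083, "claw": 5}, {"tx": -4.3, "ty": -223, "tz": -1, "ax": 0, "ay": 0, "az": 0.083, "claw": 5}, {"tx": -4.3, "ty": -223, "tz": -1, "ax": 0, "ay": 0, "az": 0.083, "claw": 5}, {"tx": -4.3, "ty": -223, "tz": -1, "ax": 0, "ay": 0, "az": 0.083, "claw": 5}]}}

```text
time_s: 6.0
tcp_pos: [0.4793, 0.1836, 0.1093]
ee_rot: [[0.961, -0.277, -0.003], [-0.277, -0.961, -0.002], [-0.002, 0.003, -1.0]]
wrist_force: [-0.2, -0.4, -2.5]
gripper_width: 0.176
gripper_force: 30.0
```

Call:
{"fn": "servo_tool", "kwargs": {"deltas": [{"tx": 0, "ty": 0, "tz": 5, "ax": 0, "ay": 0, "az": 0, "claw": 5}, {"tx": 0, "ty": 0, "tz": 20, "ax": 0, "ay": 0, "az": 0, "claw": 5}, {"tx": 0, "ty": 0, "tz": 36, "ax": 0, "ay": 0, "az": 0, "claw": 5}, {"tx": 0, "ty": 0, "tz": 50, "ax": 0, "ay": 0, "az": 0, "claw": 5}, {"tx": 0, "ty": 0, "tz": 50, "ax": 0, "ay": 0, "az": 0, "claw": 5}, {"tx": 0, "ty": 0, "tz": 50, "ax": 0, "ay": 0, "az": 0, "claw": 5}]}}

```text
time_s: 6.5
tcp_pos: [0.4797, 0.183, 0.0599]
ee_rot: [[0.961, -0.278, -0.002], [-0.278, -0.961, -0.002], [-0.001, 0.002, -1.0]]
wrist_force: [-0.0, -0.0, -2.2]
gripper_width: 0.176
gripper_force: 30.0
```

```bash
python3 go.py .4797 .1843 .034 -16.1; python3 -c "
from h import *
a=capture('scene')[210:360,240:430];cv2.imwrite('pics/s2.png',cv2.resize(a,None,fx=4,fy=4))"
```

```text
t 6.5 [ 39.  22. -27.   0. -41.  35.] [0.4797 0.183  0.0599]
[-0.3 -1.3 25.9] -0.001
```

View pics/s2.png

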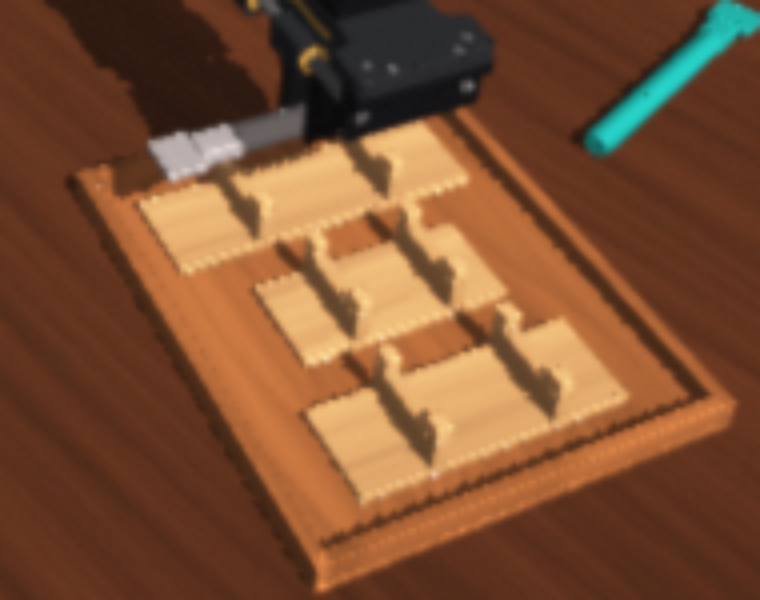

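The chisel blade at (195,148) hangs level over the long cradle, so I lower and release.

Call:
{"fn": "servo_tool", "kwargs": {"deltas": [{"tx": 0, "ty": -1.2, "tz": 8, "ax": 0, "ay": 0, "az": 0, "claw": 5}, {"tx": 0, "ty": -1.2, "tz": 16, "ax": 0, "ay": 0, "az": 0, "claw": 5}, {"tx": 0, "ty": -1.2, "tz": 22, "ax": 0, "ay": 0, "az": 0, "claw": 5}, {"tx": 0, "ty": -1.2, "tz": 25, "ax": 0, "ay": 0, "az": 0, "claw": 5}, {"tx": 0, "ty": -1.2, "tz": 25.5, "ax": 0, "ay": 0, "az": 0, "claw": 5}, {"tx": 0, "ty": -1.2, "tz": 25.5, "ax": 0, "ay": 0, "az": 0, "claw": 5}, {"tx": 0, "ty": -1.2, "tz": 25.5, "ax": 0, "ay": 0, "az": 0, "claw": 5}]}}

```text
time_s: 7.13
tcp_pos: [0.4808, 0.1858, 0.0352]
ee_rot: [[0.961, -0.277, 0.0], [-0.277, -0.961, 0.0], [0.0, -0.0, -1.0]]
wrist_force: [0.2, 0.3, -2.2]
gripper_width: 0.177
gripper_force: 30.0
```

Call:
{"fn": "servo_tool", "kwargs": {"deltas": [{"tx": 0, "ty": 0, "tz": 0, "ax": 0, "ay": 0, "az": 0, "claw": 36}, {"tx": 0, "ty": 0, "tz": 0, "ax": 0, "ay": 0, "az": 0, "claw": 36}, {"tx": 0, "ty": 0, "tz": 0, "ax": 0, "ay": 0, "az": 0, "claw": 36}, {"tx": 0, "ty": 0, "tz": 0, "ax": 0, "ay": 0, "az": 0, "claw": 36}, {"tx": 0, "ty": 0, "tz": 0, "ax": 0, "ay": 0, "az": 0, "claw": 36}, {"tx": 0, "ty": 0, "tz": -20, "ax": 0, "ay": 0, "az": 0, "claw": 36}, {"tx": 0, "ty": 0, "tz": -50, "ax": 0, "ay": 0, "az": 0, "claw": 36}, {"tx": 0, "ty": 0, "tz": -85, "ax": 0, "ay": 0, "az": 0, "claw": 36}, {"tx": 0, "ty": 0, "tz": -85, "ax": 0, "ay": 0, "az": 0, "claw": 36}, {"tx": 0, "ty": 0, "tz": -85, "ax": 0, "ay": 0, "az": 0, "claw": 36}, {"tx": 0, "ty": 0, "tz": -85, "ax": 0, "ay": 0, "az": 0, "claw": 36}]}}

```text
time_s: 8.05
tcp_pos: [0.4802, 0.1855, 0.12]
ee_rot: [[0.961, -0.278, -0.0], [-0.278, -0.961, 0.0], [-0.0, -0.0, -1.0]]
wrist_force: [-0.0, -0.2, 0.3]
gripper_width: 0.417
gripper_force: 0.0
```

```bash
python3 go.py .4494 -.1693 .12 14.6
```

```text
t 8.05 [ 39.  17. -23.  -0. -50.  35.] [0.4802 0.1855 0.12  ]
[ 6.880e+01  3.494e+02 -1.000e-01] -0.536
```

Call:
{"fn": "servo_tool", "kwargs": {"deltas": [{"tx": 3, "ty": 15, "tz": 0, "ax": 0, "ay": 0, "az": -0.03, "claw": 55}, {"tx": 9, "ty": 45, "tz": 0, "ax": 0, "ay": 0, "az": -0.08, "claw": 55}, {"tx": 16, "ty": 80, "tz": 0, "ax": 0, "ay": 0, "az": -0.14, "claw": 55}, {"tx": 23, "ty": 115, "tz": 0, "ax": 0, "ay": 0, "az": -0.2, "claw": 55}, {"tx": 30, "ty": 150, "tz": 0, "ax": 0, "ay": 0, "az": -0.26, "claw": 55}, {"tx": 36, "ty": 185, "tz": 0, "ax": 0, "ay": 0, "az": -0.32, "claw": 55}, {"tx": 43, "ty": 220, "tz": 0, "ax": 0, "ay": 0, "az": -0.37, "claw": 55}, {"tx": 50, "ty": 255, "tz": 0, "ax": 0, "ay": 0, "az": -0.42, "claw": 55}, {"tx": 57, "ty": 290, "tz": 0, "ax": 0, "ay": 0, "az": -0.47, "claw": 55}, {"tx": 64, "ty": 325, "tz": 0, "ax": 0, "ay": 0, "az": -0.52, "claw": 55}, {"tx": 68.8, "ty": 349.4, "tz": 0, "ax": 0, "ay": 0, "az": -0.536, "claw": 55}, {"tx": 68.8, "ty": 349.4, "tz": 0, "ax": 0, "ay": 0, "az": -0.536, "claw": 55}]}}

```text
time_s: 9.05
tcp_pos: [0.4482, -0.1724, 0.1184]
ee_rot: [[0.969, 0.248, -0.004], [0.248, -0.969, -0.0], [-0.004, -0.001, -1.0]]
wrist_force: [0.1, 0.4, 0.0]
gripper_width: 0.633
gripper_force: 0.0
```

Call:
{"fn": "servo_tool", "kwargs": {"deltas": [{"tx": 0, "ty": 0, "tz": 0, "ax": 0, "ay": 0, "az": 0, "claw": 55}, {"tx": 0, "ty": 0, "tz": 20, "ax": 0, "ay": 0, "az": 0, "claw": 55}, {"tx": 0, "ty": 0, "tz": 50, "ax": 0, "ay": 0, "az": 0, "claw": 55}, {"tx": 0, "ty": 0, "tz": 80, "ax": 0, "ay": 0, "az": 0, "claw": 55}, {"tx": 0, "ty": 0, "tz": 80, "ax": 0, "ay": 0, "az": 0, "claw": 55}, {"tx": 0, "ty": 0, "tz": 80, "ax": 0, "ay": 0, "az": 0, "claw": 55}]}}

```text
time_s: 9.55
tcp_pos: [0.4487, -0.1684, 0.0388]
ee_rot: [[0.967, 0.254, -0.005], [0.254, -0.967, -0.0], [-0.005, -0.001, -1.0]]
wrist_force: [0.6, 0.8, 1.1]
gripper_width: 0.63
gripper_force: 0.0
```

```bash
python3 go.py .4494 -.1693 .0045 14.6
python3 - <<'E'
from m import *
im=capture("top");cv2.imwrite("t2.png",im)
sd=dict(chisel=(178,186),pin_punch=(316,197),centre_punch=(363,198),worn_chisel=(262,124),worn_punch=(309,128))
for k,v in tools(im,sd).items(): print(k,np.round(v[0],4),round(v[1],1),round(v[2],4),v[3])
cv2.imwrite("pics/t2.png",cv2.resize(im[80:240,90:380],None,fx=2.7,fy=2.7))
E
```

```text
t 9.55 [ -1.  21. -33.   0. -36. 106.] [ 0.4487 -0.1684  0.0388]
[ 0.6  1.1 34.3] 0.002
chisel [0.487  0.1934] -16.1 0.1841 478
pin_punch [ 0.4022 -0.1816] 6.3 0.0511 123
centre_punch [ 0.4159 -0.2993] 12.1 0.0734 172
worn_chisel [ 0.5286 -0.0808] 86.5 0.4239 7870
worn_punch [ 0.5286 -0.0808] 86.5 0.4239 7870
```

View pics/t2.png

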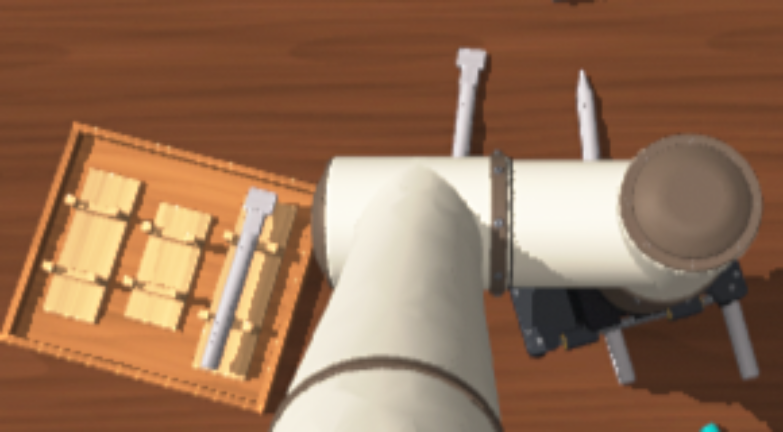

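The chisel (240,280 in the crop) lies in the long cradle. Corrected for height it is at (0.481, 0.186), about 2 mm off centre. Next is the pin punch.

Call:
{"fn": "servo_tool", "kwargs": {"deltas": [{"tx": 0.6, "ty": 1, "tz": 8, "ax": 0, "ay": 0, "az": 0, "claw": 55}, {"tx": 0.6, "ty": 1, "tz": 20, "ax": 0, "ay": 0, "az": 0, "claw": 55}, {"tx": 0.6, "ty": 1, "tz": 33, "ax": 0, "ay": 0, "az": 0, "claw": 55}, {"tx": 0.6, "ty": 1, "tz": 33, "ax": 0, "ay": 0, "az": 0, "claw": 55}, {"tx": 0.6, "ty": 1, "tz": 33, "ax": 0, "ay": 0, "az": 0, "claw": 55}]}}

```text
time_s: 10.02
tcp_pos: [0.4513, -0.17, 0.0077]
ee_rot: [[0.968, 0.253, 0.001], [0.253, -0.968, -0.0], [0.001, 0.0, -1.0]]
wrist_force: [-0.2, -0.6, 0.4]
gripper_width: 0.633
gripper_force: 0.0
```

Call:
{"fn": "servo_tool", "kwargs": {"deltas": [{"tx": 0, "ty": 0, "tz": 0, "ax": 0, "ay": 0, "az": 0, "claw": 5}, {"tx": 0, "ty": 0, "tz": 0, "ax": 0, "ay": 0, "az": 0, "claw": 5}, {"tx": 0, "ty": 0, "tz": 0, "ax": 0, "ay": 0, "az": 0, "claw": 5}, {"tx": 0, "ty": 0, "tz": 0, "ax": 0, "ay": 0, "az": 0, "claw": 5}, {"tx": 0, "ty": 0, "tz": 0, "ax": 0, "ay": 0, "az": 0, "claw": 5}, {"tx": 0, "ty": 0, "tz": 0, "ax": 0, "ay": 0, "az": 0, "claw": 5}, {"tx": 0, "ty": 0, "tz": 0, "ax": 0, "ay": 0, "az": 0, "claw": 5}, {"tx": 0, "ty": 0, "tz": 0, "ax": 0, "ay": 0, "az": 0, "claw": 5}]}}

```text
time_s: 10.68
tcp_pos: [0.4507, -0.17, 0.0071]
ee_rot: [[0.968, 0.252, 0.0], [0.252, -0.968, -0.0], [0.0, 0.0, -1.0]]
wrist_force: [0.5, -0.6, 0.6]
gripper_width: 0.179
gripper_force: 30.0
```

Call:
{"fn": "servo_tool", "kwargs": {"deltas": [{"tx": 0, "ty": 0, "tz": -8, "ax": 0, "ay": 0, "az": 0, "claw": 5}, {"tx": 0, "ty": 0, "tz": -24, "ax": 0, "ay": 0, "az": 0, "claw": 5}, {"tx": 0, "ty": 0, "tz": -44, "ax": 0, "ay": 0, "az": 0, "claw": 5}, {"tx": 0, "ty": 0, "tz": -64, "ax": 0, "ay": 0, "az": 0, "claw": 5}, {"tx": 0, "ty": 0, "tz": -84, "ax": 0, "ay": 0, "az": 0, "claw": 5}, {"tx": 0, "ty": 0, "tz": -104, "ax": 0, "ay": 0, "az": 0, "claw": 5}, {"tx": 0, "ty": 0, "tz": -115, "ax": 0, "ay": 0, "az": 0, "claw": 5}, {"tx": 0, "ty": 0, "tz": -115, "ax": 0, "ay": 0, "az": 0, "claw": 5}, {"tx": 0, "ty": 0, "tz": -115, "ax": 0, "ay": 0, "az": 0, "claw": 5}]}}

```text
time_s: 11.43
tcp_pos: [0.4505, -0.1699, 0.1224]
ee_rot: [[0.968, 0.252, 0.001], [0.252, -0.968, 0.0], [0.001, -0.0, -1.0]]
wrist_force: [0.2, 0.1, -2.5]
gripper_width: 0.176
gripper_force: 30.0
```

```bash
python3 go.py .5242 .338 .12 -16.1
```

```text
t 11.4333 [ -1.  14. -27.  -0. -48. 106.] [ 0.4505 -0.1699  0.1224]
[ 199.3 -472.9    2.7] 0.536
```

Call:
{"fn": "servo_tool", "kwargs": {"deltas": [{"tx": 4, "ty": -9, "tz": 0, "ax": 0, "ay": 0, "az": 0.01, "claw": 5}, {"tx": 12, "ty": -28, "tz": 0, "ax": 0, "ay": 0, "az": 0.03, "claw": 5}, {"tx": 24, "ty": -57, "tz": 1, "ax": 0, "ay": 0, "az": 0.07, "claw": 5}, {"tx": 36, "ty": -86, "tz": 1, "ax": 0, "ay": 0, "az": 0.1, "claw": 5}, {"tx": 48, "ty": -115, "tz": 1, "ax": 0, "ay": 0, "az": 0.14, "claw": 5}, {"tx": 61, "ty": -144, "tz": 1, "ax": 0, "ay": 0, "az": 0.17, "claw": 5}, {"tx": 73, "ty": -173, "tz": 1, "ax": 0, "ay": 0, "az": 0.2, "claw": 5}, {"tx": 85, "ty": -202, "tz": 1, "ax": 0, "ay": 0, "az": 0.23, "claw": 5}, {"tx": 97, "ty": -231, "tz": 1, "ax": 0, "ay": 0, "az": 0.26, "claw": 5}, {"tx": 110, "ty": -260, "tz": 2, "ax": 0, "ay": 0, "az": 0.3, "claw": 5}, {"tx": 122, "ty": -289, "tz": 2, "ax": 0, "ay": 0, "az": 0.33, "claw": 5}, {"tx": 134, "ty": -318, "tz": 2, "ax": 0, "ay": 0, "az": 0.36, "claw": 5}]}}

```text
time_s: 12.43
tcp_pos: [0.499, 0.1725, 0.1183]
ee_rot: [[0.994, -0.106, -0.003], [-0.106, -0.994, -0.002], [-0.003, 0.002, -1.0]]
wrist_force: [0.2, -0.3, -2.1]
gripper_width: 0.173
gripper_force: 30.0
```

```bash
python3 go.py .5248 .338 .12 -16.1
```

```text
t 12.4333 [ 37.  19. -21.  -0. -50.  47.] [0.499  0.1725 0.1183]
[   8.1 -167.3   -2.1] 0.175
```

Call:
{"fn": "servo_tool", "kwargs": {"deltas": [{"tx": 1, "ty": -28, "tz": 0, "ax": 0, "ay": 0, "az": 0.03, "claw": 5}, {"tx": 3, "ty": -57, "tz": 0, "ax": 0, "ay": 0, "az": 0.06, "claw": 5}, {"tx": 5, "ty": -85, "tz": 0, "ax": 0, "ay": 0, "az": 0.1, "claw": 5}, {"tx": 6, "ty": -112, "tz": 0, "ax": 0, "ay": 0, "az": 0.13, "claw": 5}, {"tx": 7, "ty": -135, "tz": 0, "ax": 0, "ay": 0, "az": 0.16, "claw": 5}, {"tx": 8, "ty": -150, "tz": 0, "ax": 0, "ay": 0, "az": 0.17, "claw": 5}, {"tx": 8, "ty": -156, "tz": 0, "ax": 0, "ay": 0, "az": 0.172, "claw": 5}, {"tx": 8, "ty": -156, "tz": 0, "ax": 0, "ay": 0, "az": 0.172, "claw": 5}, {"tx": 8, "ty": -156, "tz": 0, "ax": 0, "ay": 0, "az": 0.172, "claw": 5}, {"tx": 8, "ty": -156, "tz": 0, "ax": 0, "ay": 0, "az": 0.172, "claw": 5}]}}

```text
time_s: 13.27
tcp_pos: [0.5238, 0.3245, 0.1194]
ee_rot: [[0.962, -0.274, -0.002], [-0.274, -0.962, -0.001], [-0.001, 0.002, -1.0]]
wrist_force: [-0.2, 0.7, -1.9]
gripper_width: 0.178
gripper_force: 30.0
```

```bash
python3 go.py .5248 .338 .037 -16.1
```

```text
t 13.2667 [ 47.  26.  -9.  -0. -55.  27.] [0.5238 0.3245 0.1194]
[ -2.6 -13.4  82.3] 0.004
```

Call:
{"fn": "servo_tool", "kwargs": {"deltas": [{"tx": -2, "ty": -8, "tz": 5, "ax": 0, "ay": 0, "az": 0.004, "claw": 5}, {"tx": -2.6, "ty": -13.4, "tz": 15, "ax": 0, "ay": 0, "az": 0.004, "claw": 5}, {"tx": -2.6, "ty": -13.4, "tz": 30, "ax": 0, "ay": 0, "az": 0.004, "claw": 5}, {"tx": -2.6, "ty": -13.4, "tz": 45, "ax": 0, "ay": 0, "az": 0.004, "claw": 5}, {"tx": -2.6, "ty": -13.4, "tz": 55, "ax": 0, "ay": 0, "az": 0.004, "claw": 5}, {"tx": -2.6, "ty": -13.4, "tz": 55, "ax": 0, "ay": 0, "az": 0.004, "claw": 5}, {"tx": -2.6, "ty": -13.4, "tz": 55, "ax": 0, "ay": 0, "az": 0.004, "claw": 5}]}}

```text
time_s: 13.85
tcp_pos: [0.5254, 0.3391, 0.0642]
ee_rot: [[0.961, -0.277, -0.001], [-0.277, -0.961, -0.001], [-0.001, 0.002, -1.0]]
wrist_force: [0.4, -0.2, -1.5]
gripper_width: 0.175
gripper_force: 30.0
```

```bash
python3 go.py .5248 .338 .037 -16.1
```

```text
t 13.85 [ 48.  30. -10.   0. -49.  26.] [0.5254 0.3391 0.0642]
[-0.2  1.2 27.2] 0.0
```

Call:
{"fn": "servo_tool", "kwargs": {"deltas": [{"tx": 0, "ty": 1, "tz": 8, "ax": 0, "ay": 0, "az": 0, "claw": 5}, {"tx": 0, "ty": 1, "tz": 16, "ax": 0, "ay": 0, "az": 0, "claw": 5}, {"tx": 0, "ty": 1, "tz": 23, "ax": 0, "ay": 0, "az": 0, "claw": 5}, {"tx": 0, "ty": 1, "tz": 27, "ax": 0, "ay": 0, "az": 0, "claw": 5}, {"tx": 0, "ty": 1, "tz": 27, "ax": 0, "ay": 0, "az": 0, "claw": 5}, {"tx": 0, "ty": 1, "tz": 27, "ax": 0, "ay": 0, "az": 0, "claw": 5}, {"tx": 0, "ty": 1, "tz": 27, "ax": 0, "ay": 0, "az": 0, "claw": 5}]}}

```text
time_s: 14.43
tcp_pos: [0.5255, 0.3387, 0.0383]
ee_rot: [[0.961, -0.277, 0.001], [-0.277, -0.961, 0.0], [0.0, -0.0, -1.0]]
wrist_force: [-0.3, -0.0, -1.3]
gripper_width: 0.174
gripper_force: 30.0
```

Call:
{"fn": "servo_tool", "kwargs": {"deltas": [{"tx": 0, "ty": 0, "tz": 0, "ax": 0, "ay": 0, "az": 0, "claw": 36}, {"tx": 0, "ty": 0, "tz": 0, "ax": 0, "ay": 0, "az": 0, "claw": 36}, {"tx": 0, "ty": 0, "tz": 0, "ax": 0, "ay": 0, "az": 0, "claw": 36}, {"tx": 0, "ty": 0, "tz": 0, "ax": 0, "ay": 0, "az": 0, "claw": 36}, {"tx": 0, "ty": 0, "tz": 0, "ax": 0, "ay": 0, "az": 0, "claw": 36}, {"tx": 0, "ty": 0, "tz": -20, "ax": 0, "ay": 0, "az": 0, "claw": 36}, {"tx": 0, "ty": 0, "tz": -50, "ax": 0, "ay": 0, "az": 0, "claw": 36}, {"tx": 0, "ty": 0, "tz": -85, "ax": 0, "ay": 0, "az": 0, "claw": 36}, {"tx": 0, "ty": 0, "tz": -85, "ax": 0, "ay": 0, "az": 0, "claw": 36}, {"tx": 0, "ty": 0, "tz": -85, "ax": 0, "ay": 0, "az": 0, "claw": 36}, {"tx": 0, "ty": 0, "tz": -85, "ax": 0, "ay": 0, "az": 0, "claw": 36}]}}

```text
time_s: 15.35
tcp_pos: [0.5249, 0.3383, 0.123]
ee_rot: [[0.961, -0.278, -0.0], [-0.278, -0.961, 0.0], [-0.001, -0.0, -1.0]]
wrist_force: [0.9, -0.3, -0.6]
gripper_width: 0.413
gripper_force: 0.0
```

```bash
python3 go.py .4386 -.2942 .12 12.5
```

```text
t 15.35 [ 48.  27.  -7.  -0. -56.  26.] [0.5249 0.3383 0.123 ]
[ 92.6 631.6   2.8] -0.499
```

Call:
{"fn": "servo_tool", "kwargs": {"deltas": [{"tx": 2, "ty": 15, "tz": 0, "ax": 0, "ay": 0, "az": -0.01, "claw": 55}, {"tx": 7, "ty": 45, "tz": 0, "ax": 0, "ay": 0, "az": -0.03, "claw": 55}, {"tx": 12, "ty": 80, "tz": 0, "ax": 0, "ay": 0, "az": -0.06, "claw": 55}, {"tx": 17, "ty": 115, "tz": 1, "ax": 0, "ay": 0, "az": -0.09, "claw": 55}, {"tx": 22, "ty": 150, "tz": 1, "ax": 0, "ay": 0, "az": -0.12, "claw": 55}, {"tx": 27, "ty": 185, "tz": 1, "ax": 0, "ay": 0, "az": -0.15, "claw": 55}, {"tx": 32, "ty": 220, "tz": 1, "ax": 0, "ay": 0, "az": -0.18, "claw": 55}, {"tx": 37, "ty": 255, "tz": 1, "ax": 0, "ay": 0, "az": -0.21, "claw": 55}, {"tx": 42, "ty": 290, "tz": 1, "ax": 0, "ay": 0, "az": -0.24, "claw": 55}, {"tx": 47, "ty": 320, "tz": 1, "ax": 0, "ay": 0, "az": -0.26, "claw": 55}, {"tx": 50, "ty": 340, "tz": 1, "ax": 0, "ay": 0, "az": -0.27, "claw": 55}, {"tx": 50, "ty": 340, "tz": 1, "ax": 0, "ay": 0, "az": -0.27, "claw": 55}]}}

```text
time_s: 16.35
tcp_pos: [0.4767, -0.0053, 0.1205]
ee_rot: [[1.0, -0.015, -0.005], [-0.015, -1.0, -0.001], [-0.005, 0.001, -1.0]]
wrist_force: [-0.3, -0.9, 0.4]
gripper_width: 0.635
gripper_force: 0.0
```

```bash
python3 go.py .4386 -.2942 .12 12.5
```

```text
t 16.35 [ 19.  14. -28.  -0. -48.  70.] [ 0.4767 -0.0053  0.1205]
[-33.8 289.5   1.1] -0.233
```

Call:
{"fn": "servo_tool", "kwargs": {"deltas": [{"tx": -3, "ty": 25, "tz": 0, "ax": 0, "ay": 0, "az": -0.02, "claw": 55}, {"tx": -7, "ty": 58, "tz": 0, "ax": 0, "ay": 0, "az": -0.05, "claw": 55}, {"tx": -11, "ty": 92, "tz": 0, "ax": 0, "ay": 0, "az": -0.08, "claw": 55}, {"tx": -15, "ty": 126, "tz": 0, "ax": 0, "ay": 0, "az": -0.11, "claw": 55}, {"tx": -19, "ty": 160, "tz": 0, "ax": 0, "ay": 0, "az": -0.14, "claw": 55}, {"tx": -23, "ty": 194, "tz": 0, "ax": 0, "ay": 0, "az": -0.17, "claw": 55}, {"tx": -27, "ty": 228, "tz": 0, "ax": 0, "ay": 0, "az": -0.2, "claw": 55}, {"tx": -31, "ty": 262, "tz": 0, "ax": 0, "ay": 0, "az": -0.22, "claw": 55}, {"tx": -33.8, "ty": 285, "tz": 0, "ax": 0, "ay": 0, "az": -0.233, "claw": 55}, {"tx": -33.8, "ty": 289, "tz": 0, "ax": 0, "ay": 0, "az": -0.233, "claw": 55}, {"tx": -33.8, "ty": 289, "tz": 0, "ax": 0, "ay": 0, "az": -0.233, "claw": 55}, {"tx": -33.8, "ty": 289, "tz": 0, "ax": 0, "ay": 0, "az": -0.233, "claw": 55}]}}

```text
time_s: 17.35
tcp_pos: [0.4418, -0.2899, 0.1211]
ee_rot: [[0.975, 0.22, -0.002], [0.22, -0.975, 0.001], [-0.002, -0.001, -1.0]]
wrist_force: [-0.3, 0.3, 0.1]
gripper_width: 0.633
gripper_force: 0.0
```

```bash
python3 go.py .4386 -.2942 .006 12.5
```

```text
t 17.35 [-16.  19. -21.  -0. -51. 118.] [ 0.4418 -0.2899  0.1211]
[ -3.9   3.6 115.1] 0.004
```

Call:
{"fn": "servo_tool", "kwargs": {"deltas": [{"tx": -3.9, "ty": 3.6, "tz": 10, "ax": 0, "ay": 0, "az": 0.004, "claw": 55}, {"tx": -3.9, "ty": 3.6, "tz": 35, "ax": 0, "ay": 0, "az": 0.004, "claw": 55}, {"tx": -3.9, "ty": 3.6, "tz": 60, "ax": 0, "ay": 0, "az": 0.004, "claw": 55}, {"tx": -3.9, "ty": 3.6, "tz": 80, "ax": 0, "ay": 0, "az": 0.004, "claw": 55}, {"tx": -3.9, "ty": 3.6, "tz": 80, "ax": 0, "ay": 0, "az": 0.004, "claw": 55}, {"tx": -3.9, "ty": 3.6, "tz": 80, "ax": 0, "ay": 0, "az": 0.004, "claw": 55}, {"tx": -3.9, "ty": 3.6, "tz": 80, "ax": 0, "ay": 0, "az": 0.004, "claw": 55}]}}

```text
time_s: 17.93
tcp_pos: [0.44, -0.2948, 0.0428]
ee_rot: [[0.976, 0.218, 0.001], [0.218, -0.976, -0.001], [0.001, 0.001, -1.0]]
wrist_force: [0.2, -0.0, -0.0]
gripper_width: 0.631
gripper_force: 0.0
```

```bash
python3 go.py .4386 -.2942 .006 12.5;  python3 - <<'E'
from m import *
im=capture("top")
sd=dict(chisel=(178,186),pin_punch=(123,170),centre_punch=(365,212),worn_chisel=(262,124),worn_punch=(309,128))
for k,v in tools(im,sd).items(): print(k,np.round(v[0],4),round(v[1],1),round(v[2],4),v[3])
cv2.imwrite("pics/t3.png",cv2.resize(im[80:250,90:390],None,fx=2.6,fy=2.6))
E
```

```text
t 17.9333 [-16.  25. -26.   0. -40. 119.] [ 0.44   -0.2948  0.0428]
[-1.3 -0.9 36.8] 0.002
chisel [0.487  0.1933] -16.4 0.1841 459
pin_punch [0.5322 0.352 ] -16.6 0.1517 304
centre_punch [ 0.3933 -0.3033] 11.7 0.0301 71
worn_chisel [ 0.6475 -0.0346] -7.2 0.1482 350
worn_punch [ 0.5508 -0.183 ] 2.6 0.2894 4762
```

View pics/t3.png

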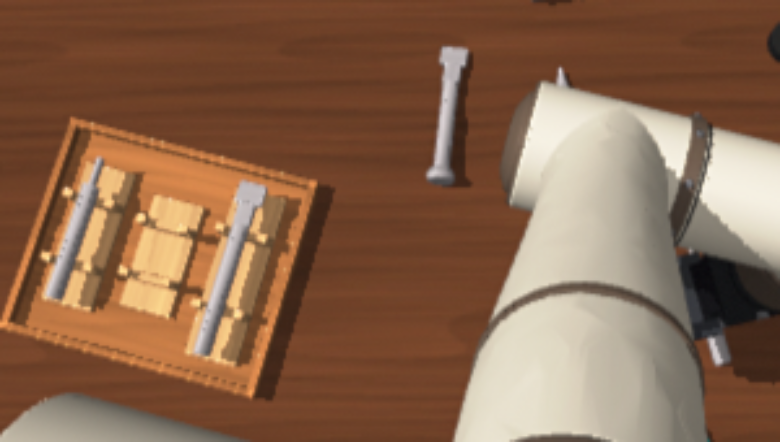

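The pin punch (72,230) sits in the middle cradle. Corrected for height it is at (0.525, 0.340), within 2 mm. I grasp the centre punch.

Call:
{"fn": "servo_tool", "kwargs": {"deltas": [{"tx": -1.3, "ty": -0.9, "tz": 8, "ax": 0, "ay": 0, "az": 0, "claw": 55}, {"tx": -1.3, "ty": -0.9, "tz": 22, "ax": 0, "ay": 0, "az": 0, "claw": 55}, {"tx": -1.3, "ty": -0.9, "tz": 36.5, "ax": 0, "ay": 0, "az": 0, "claw": 55}, {"tx": -1.3, "ty": -0.9, "tz": 36.5, "ax": 0, "ay": 0, "az": 0, "claw": 55}, {"tx": -1.3, "ty": -0.9, "tz": 36.5, "ax": 0, "ay": 0, "az": 0, "claw": 55}, {"tx": -1.3, "ty": -0.9, "tz": 36.5, "ax": 0, "ay": 0, "az": 0, "claw": 55}]}}

```text
time_s: 18.48
tcp_pos: [0.4383, -0.2947, 0.0064]
ee_rot: [[0.976, 0.217, 0.001], [0.217, -0.976, -0.001], [0.001, 0.001, -1.0]]
wrist_force: [-0.1, -0.1, -0.5]
gripper_width: 0.632
gripper_force: 0.0
```

Call:
{"fn": "servo_tool", "kwargs": {"deltas": [{"tx": 0, "ty": 0, "tz": 0, "ax": 0, "ay": 0, "az": 0, "claw": 5}, {"tx": 0, "ty": 0, "tz": 0, "ax": 0, "ay": 0, "az": 0, "claw": 5}, {"tx": 0, "ty": 0, "tz": 0, "ax": 0, "ay": 0, "az": 0, "claw": 5}, {"tx": 0, "ty": 0, "tz": 0, "ax": 0, "ay": 0, "az": 0, "claw": 5}, {"tx": 0, "ty": 0, "tz": 0, "ax": 0, "ay": 0, "az": 0, "claw": 5}, {"tx": 0, "ty": 0, "tz": 0, "ax": 0, "ay": 0, "az": 0, "claw": 5}, {"tx": 0, "ty": 0, "tz": 0, "ax": 0, "ay": 0, "az": 0, "claw": 5}, {"tx": 0, "ty": 0, "tz": 0, "ax": 0, "ay": 0, "az": 0, "claw": 5}]}}

```text
time_s: 19.15
tcp_pos: [0.4377, -0.2945, 0.0056]
ee_rot: [[0.976, 0.217, 0.0], [0.217, -0.976, -0.0], [-0.0, 0.0, -1.0]]
wrist_force: [-0.6, 0.6, 0.6]
gripper_width: 0.177
gripper_force: 30.0
```

Call:
{"fn": "servo_tool", "kwargs": {"deltas": [{"tx": 0, "ty": 0, "tz": -8, "ax": 0, "ay": 0, "az": 0, "claw": 5}, {"tx": 0, "ty": 0, "tz": -24, "ax": 0, "ay": 0, "az": 0, "claw": 5}, {"tx": 0, "ty": 0, "tz": -44, "ax": 0, "ay": 0, "az": 0, "claw": 5}, {"tx": 0, "ty": 0, "tz": -64, "ax": 0, "ay": 0, "az": 0, "claw": 5}, {"tx": 0, "ty": 0, "tz": -84, "ax": 0, "ay": 0, "az": 0, "claw": 5}, {"tx": 0, "ty": 0, "tz": -104, "ax": 0, "ay": 0, "az": 0, "claw": 5}, {"tx": 0, "ty": 0, "tz": -115, "ax": 0, "ay": 0, "az": 0, "claw": 5}, {"tx": 0, "ty": 0, "tz": -115, "ax": 0, "ay": 0, "az": 0, "claw": 5}, {"tx": 0, "ty": 0, "tz": -115, "ax": 0, "ay": 0, "az": 0, "claw": 5}]}}

```text
time_s: 19.9
tcp_pos: [0.4376, -0.2943, 0.121]
ee_rot: [[0.976, 0.216, 0.001], [0.216, -0.976, 0.0], [0.001, 0.0, -1.0]]
wrist_force: [-0.5, -0.8, -1.8]
gripper_width: 0.178
gripper_force: 30.0
```

```bash
python3 go.py .5019 .2611 .12 -16.1
```

```text
t 19.9 [-16.  18. -21.  -0. -50. 119.] [ 0.4376 -0.2943  0.121 ]
[ 182.8 -528.4    1.1] 0.499
```

Place TCP height 0.0056+0.029 ≈ 0.035–0.036.

Call:
{"fn": "servo_tool", "kwargs": {"deltas": [{"tx": 3, "ty": -9, "tz": 0, "ax": 0, "ay": 0, "az": 0.01, "claw": 5}, {"tx": 10, "ty": -28, "tz": 0, "ax": 0, "ay": 0, "az": 0.03, "claw": 5}, {"tx": 20, "ty": -57, "tz": 0, "ax": 0, "ay": 0, "az": 0.06, "claw": 5}, {"tx": 31, "ty": -88, "tz": 0, "ax": 0, "ay": 0, "az": 0.09, "claw": 5}, {"tx": 41, "ty": -119, "tz": 0, "ax": 0, "ay": 0, "az": 0.12, "claw": 5}, {"tx": 52, "ty": -150, "tz": 0, "ax": 0, "ay": 0, "az": 0.15, "claw": 5}, {"tx": 63, "ty": -181, "tz": 0, "ax": 0, "ay": 0, "az": 0.18, "claw": 5}, {"tx": 73, "ty": -211, "tz": 0, "ax": 0, "ay": 0, "az": 0.21, "claw": 5}, {"tx": 83, "ty": -240, "tz": 0, "ax": 0, "ay": 0, "az": 0.24, "claw": 5}, {"tx": 90, "ty": -260, "tz": 0, "ax": 0, "ay": 0, "az": 0.25, "claw": 5}, {"tx": 93, "ty": -270, "tz": 0, "ax": 0, "ay": 0, "az": 0.25, "claw": 5}, {"tx": 93, "ty": -270, "tz": 0, "ax": 0, "ay": 0, "az": 0.25, "claw": 5}]}}

```text
time_s: 20.9
tcp_pos: [0.4696, -0.0092, 0.1195]
ee_rot: [[1.0, -0.029, -0.002], [-0.029, -1.0, -0.0], [-0.002, 0.0, -1.0]]
wrist_force: [0.7, -0.2, -2.1]
gripper_width: 0.177
gripper_force: 30.0
```

```bash
python3 go.py .5019 .2611 .12 -16.1
```

```text
t 20.9 [ 19.  13. -29.  -0. -48.  70.] [ 0.4696 -0.0092  0.1195]
[  24.5 -271.2   -0.6] 0.252
```

Call:
{"fn": "servo_tool", "kwargs": {"deltas": [{"tx": 1, "ty": -9, "tz": 0, "ax": 0, "ay": 0, "az": 0.01, "claw": 5}, {"tx": 3, "ty": -28, "tz": 0, "ax": 0, "ay": 0, "az": 0.03, "claw": 5}, {"tx": 5, "ty": -57, "tz": 0, "ax": 0, "ay": 0, "az": 0.06, "claw": 5}, {"tx": 8, "ty": -88, "tz": 0, "ax": 0, "ay": 0, "az": 0.09, "claw": 5}, {"tx": 11, "ty": -119, "tz": 0, "ax": 0, "ay": 0, "az": 0.12, "claw": 5}, {"tx": 14, "ty": -150, "tz": 0, "ax": 0, "ay": 0, "az": 0.15, "claw": 5}, {"tx": 17, "ty": -181, "tz": 0, "ax": 0, "ay": 0, "az": 0.18, "claw": 5}, {"tx": 20, "ty": -211, "tz": 0, "ax": 0, "ay": 0, "az": 0.21, "claw": 5}, {"tx": 22, "ty": -240, "tz": 0, "ax": 0, "ay": 0, "az": 0.24, "claw": 5}, {"tx": 24, "ty": -261, "tz": 0, "ax": 0, "ay": 0, "az": 0.252, "claw": 5}, {"tx": 24.5, "ty": -270, "tz": 0, "ax": 0, "ay": 0, "az": 0.252, "claw": 5}, {"tx": 24.5, "ty": -270, "tz": 0, "ax": 0, "ay": 0, "az": 0.252, "claw": 5}]}}

```text
time_s: 21.9
tcp_pos: [0.5032, 0.2588, 0.1195]
ee_rot: [[0.96, -0.279, -0.001], [-0.279, -0.96, -0.001], [-0.001, 0.001, -1.0]]
wrist_force: [-0.1, 1.3, -0.9]
gripper_width: 0.18
gripper_force: 30.0
```

```bash
python3 go.py .5019 .2611 .036 -16.1
```

```text
t 21.9 [ 44.  22. -16.  -0. -52.  30.] [0.5032 0.2588 0.1195]
[-1.8 -2.  83.5] -0.002
```

Call:
{"fn": "servo_tool", "kwargs": {"deltas": [{"tx": -1.5, "ty": -1.5, "tz": 5, "ax": 0, "ay": 0, "az": 0, "claw": 5}, {"tx": -1.5, "ty": -1.5, "tz": 18, "ax": 0, "ay": 0, "az": 0, "claw": 5}, {"tx": -1.5, "ty": -1.5, "tz": 34, "ax": 0, "ay": 0, "az": 0, "claw": 5}, {"tx": -1.5, "ty": -1.5, "tz": 48, "ax": 0, "ay": 0, "az": 0, "claw": 5}, {"tx": -1.5, "ty": -1.5, "tz": 56, "ax": 0, "ay": 0, "az": 0, "claw": 5}, {"tx": -1.5, "ty": -1.5, "tz": 56, "ax": 0, "ay": 0, "az": 0, "claw": 5}, {"tx": -1.5, "ty": -1.5, "tz": 56, "ax": 0, "ay": 0, "az": 0, "claw": 5}]}}

```text
time_s: 22.48
tcp_pos: [0.502, 0.2591, 0.0643]
ee_rot: [[0.96, -0.281, -0.001], [-0.281, -0.96, -0.001], [-0.0, 0.001, -1.0]]
wrist_force: [0.0, 0.3, -0.6]
gripper_width: 0.179
gripper_force: 30.0
```

```bash
python3 go.py .5019 .2611 .036 -16.1
```

```text
t 22.4833 [ 44.  26. -19.   0. -45.  30.] [0.502  0.2591 0.0643]
[-0.7 -1.9 28.3] -0.004
```

Call:
{"fn": "servo_tool", "kwargs": {"deltas": [{"tx": 0, "ty": -1.5, "tz": 8, "ax": 0, "ay": 0, "az": 0, "claw": 5}, {"tx": 0, "ty": -1.5, "tz": 16, "ax": 0, "ay": 0, "az": 0, "claw": 5}, {"tx": 0, "ty": -1.5, "tz": 24, "ax": 0, "ay": 0, "az": 0, "claw": 5}, {"tx": 0, "ty": -1.5, "tz": 28, "ax": 0, "ay": 0, "az": 0, "claw": 5}, {"tx": 0, "ty": -1.5, "tz": 28, "ax": 0, "ay": 0, "az": 0, "claw": 5}, {"tx": 0, "ty": -1.5, "tz": 28, "ax": 0, "ay": 0, "az": 0, "claw": 5}, {"tx": 0, "ty": -1.5, "tz": 28, "ax": 0, "ay": 0, "az": 0, "claw": 5}]}}

```text
time_s: 23.07
tcp_pos: [0.5027, 0.2619, 0.0367]
ee_rot: [[0.96, -0.28, 0.0], [-0.28, -0.96, 0.0], [0.0, -0.0, -1.0]]
wrist_force: [0.4, -0.2, -1.1]
gripper_width: 0.177
gripper_force: 30.0
```

Call:
{"fn": "servo_tool", "kwargs": {"deltas": [{"tx": 0, "ty": 0, "tz": 0, "ax": 0, "ay": 0, "az": 0, "claw": 36}, {"tx": 0, "ty": 0, "tz": 0, "ax": 0, "ay": 0, "az": 0, "claw": 36}, {"tx": 0, "ty": 0, "tz": 0, "ax": 0, "ay": 0, "az": 0, "claw": 36}, {"tx": 0, "ty": 0, "tz": 0, "ax": 0, "ay": 0, "az": 0, "claw": 36}, {"tx": 0, "ty": 0, "tz": 0, "ax": 0, "ay": 0, "az": 0, "claw": 36}, {"tx": 0, "ty": 0, "tz": -20, "ax": 0, "ay": 0, "az": 0, "claw": 36}, {"tx": 0, "ty": 0, "tz": -50, "ax": 0, "ay": 0, "az": 0, "claw": 36}, {"tx": 0, "ty": 0, "tz": -85, "ax": 0, "ay": 0, "az": 0, "claw": 36}, {"tx": 0, "ty": 0, "tz": -110, "ax": 0, "ay": 0, "az": 0, "claw": 36}, {"tx": 0, "ty": 0, "tz": -110, "ax": 0, "ay": 0, "az": 0, "claw": 36}]}}

```text
time_s: 23.9
tcp_pos: [0.5057, 0.2639, 0.1531]
ee_rot: [[0.96, -0.279, 0.01], [-0.279, -0.96, 0.007], [0.008, -0.01, -1.0]]
wrist_force: [0.7, 0.2, 1.1]
gripper_width: 0.414
gripper_force: 0.0
```

Call:
{"fn": "servo_tool", "kwargs": {"deltas": [{"tx": 0, "ty": 30, "tz": -15, "ax": 0, "ay": 0, "az": 0, "claw": 36}, {"tx": 0, "ty": 60, "tz": -30, "ax": 0, "ay": 0, "az": 0, "claw": 36}, {"tx": 0, "ty": 90, "tz": -40, "ax": 0, "ay": 0, "az": 0, "claw": 36}, {"tx": 0, "ty": 120, "tz": -40, "ax": 0, "ay": 0, "az": 0, "claw": 36}, {"tx": 0, "ty": 150, "tz": -40, "ax": 0, "ay": 0, "az": 0, "claw": 36}, {"tx": 0, "ty": 180, "tz": -40, "ax": 0, "ay": 0, "az": 0, "claw": 36}, {"tx": 0, "ty": 210, "tz": -40, "ax": 0, "ay": 0, "az": 0, "claw": 36}, {"tx": 0, "ty": 240, "tz": -40, "ax": 0, "ay": 0, "az": 0, "claw": 36}, {"tx": 0, "ty": 270, "tz": -40, "ax": 0, "ay": 0, "az": 0, "claw": 36}, {"tx": 0, "ty": 300, "tz": -40, "ax": 0, "ay": 0, "az": 0, "claw": 36}, {"tx": 0, "ty": 300, "tz": -40, "ax": 0, "ay": 0, "az": 0, "claw": 36}, {"tx": 0, "ty": 300, "tz": -40, "ax": 0, "ay": 0, "az": 0, "claw": 36}]}}

```text
time_s: 24.9
tcp_pos: [0.4179, -0.0274, 0.1865]
ee_rot: [[0.959, -0.283, 0.0], [-0.283, -0.959, 0.0], [0.0, -0.0, -1.0]]
wrist_force: [0.6, 0.5, 0.4]
gripper_width: 0.415
gripper_force: 0.0
```

Run:
```python
from m import *
im=capture("top")
for k,v in tools(im,dict(chisel=(178,186),pin_punch=(120,170),centre_punch=(149,178)),.037).items(): print(k,np.round(v[0],4),round(v[1],1),round(v[2],4),v[3])
for k,v in tools(im,dict(worn_chisel=(262,124),worn_punch=(309,128))).items(): print(k,np.round(v[0],4),round(v[1],1),round(v[2],4),v[3])
s=capture("scene")
cv2.imwrite("pics/t4.png",np.hstack([cv2.resize(im[90:240,80:220],(373,400)),cv2.resize(s[210:360,240:400],(427,400))]))
```

```text
chisel [0.4846 0.0647] 83.9 0.3131 4046
pin_punch [0.2785 0.286 ] 15.4 0.6301 18917
centre_punch [0.2785 0.286 ] 15.4 0.6301 18917
worn_chisel [ 0.6537 -0.0445] 0.0 0.0057 3
worn_punch [ 0.6337 -0.159 ] 4.7 0.1215 250
```

View pics/t4.png

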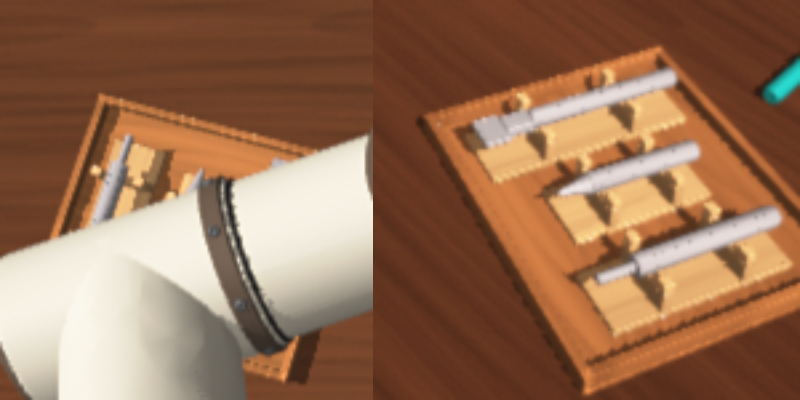

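The scene view on the right shows all three tools seated level between the posts: chisel (575,105), centre punch (630,168), pin punch (690,245). The mushroomed tools have not moved: punch measured now, chisel earlier. I hand the job in.

```bash
python3 -c "
from station import *
print(finish_job())"
```

```text
the job is handed in; nothing more can be done
None
```

The job is handed in: the chisel, pin punch and centre punch are in the long, middle and short cradles. The last scene view showed all three seated, and the two mushroomed tools were left where they lay. No verdict was returned.

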